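Set the aspirator's vacuum regulator to its red mark and lock it

TASK

Set the vacuum on the bench aspirator: turn the black regulator knob clockwise until its white pointer stands at the red marker, then pull the knob up all the way to its stop, which locks it, and let go. The lock only meshes every few degrees, so pull lightly, and where it is blocked ease the knob a little to either side until it meshes in a notch next to the marker, without ever forcing it; leave the red marker and everything else on the bench where it is.

Things in the scene. Friction and masses are not known exactly. Their poses are not given: they have to be found in the camera images.
- aspirator: bench vacuum aspirator, fixed: white box 240 (x) x 220 (y) x 110 mm high, grey top deck at z = 110 mm, waste bottle on its +y flank (reaching y = 230 mm, 200 mm high), 63 mm gauge on the deck at (55, 48) mm. Origin: centre of its underside; z up, -x is its front. The regulator knob's upright axis is at (-50, -45) mm in this frame.
- knob: turning spindle with the black knob on it. Origin on the knob's upright axis at deck height; its x axis points along the white pointer. Turns clockwise, seen from above, with about 0.1 N m of friction and stays where left. Round grip 50 mm across; with the knob in it spans 16 to 50 mm above the deck; below it a skirt 64 mm across spans 10 to 16 mm. All of it rises when drawn out.
- knob_top (a point): centre of the knob's flat top, on its axis: 50 mm above the deck with the knob pushed in, 60 mm when drawn out to the stop. A white line on the top points the pointer's way. Grip the knob across its 50 mm, above the skirt.
- pointer_tip (a point): outer tip of the white pointer on the knob's skirt, 43 mm from the axis
- mark_tip (a point): inner tip of the red marker, 45 mm from the axis, 7 mm above the deck: the setting wanted. At the start it is 0.6 to 1.7 rad clockwise of the pointer. The lock has 20 notches 18 degrees apart that cannot be seen; the two next to the marker lie 7 to 11 degrees from it, one on each side; either will do.
- marker: red tab on a thin steel ring round the dark scale plate (120 mm across, a division every 15 degrees); it carries the lock's teeth, hidden in the knob. Origin on the knob's axis at deck height; its x axis points to the tab, which reaches from 45 to 60 mm from the axis and 7 mm above the deck. It sits tight and must not be turned.
- pull (a joint): how far the knob is drawn out, m: 0 in, 0.010 at its upper stop, where it is locked. It slides with a steady drag of about 5 N, up or down, and stays where it is left. It draws out only within about 3 degrees of a notch's middle; elsewhere hidden teeth stop it hard at 0.002, and more than 35 N spoils them. Beyond 0.002 in a notch the teeth hold it from turning.
- timer: white lab timer 62 x 62 x 16 mm lying on the aspirator's deck near (62, -62) mm of its frame; origin: centre of its underside. Leave alone.
- bottle: white reagent bottle with a red and white label, 58 mm across, 132 mm high; origin: centre of its underside. Leave alone.
- tip_box: pipette tip box, clear with a blue lid, 85 x 125 x 69 mm; origin: centre of its underside. Leave alone.
- sharps_bin: open yellow sharps bin, 160 mm across, 140 mm high; origin: centre of its underside. Leave alone.
- jar: glass swab jar with a steel lid, 66 mm across, 89 mm high; origin: centre of its underside. Leave alone.
- tube_rack: white tube rack, fixed, 75 x 200 mm, 70 mm high; with its tubes 108 mm high; origin: centre of its underside
- tube0: red-capped blood tube, 12 mm across, 94 mm long, standing in the rack; origin: centre of its underside. Leave alone.
- tube1: the same, another tube
- tube2: the same, another tube

How it is judged:
By the outcome, as a careful person would: the job done as asked, in the order asked, and still so for the second after the job is handed in, with the robot touching nothing.
It also fails if it takes over 45 s, if anything falls off the work surface, if the arm or the gripper's body presses on something with over 40 N, if the wrist force passes 120 N, or if a joint passes its speed limit or range.

ROBOT

A 6-joint arm with a two-finger parallel gripper is mounted at the origin on the work surface. World frame = base frame: x ahead of the robot, y to its left, z up, the work surface at z = 0. Lengths are in m, angles in rad, forces in N, time in s.
With the tool pointing down it reaches from about 0.325 to 0.9 m from the base axis. Payload 6.1 kg.
Tool frame: the origin (TCP) lies at the very end of the fingers, on their centre line; the grasp point (between the pads) lies 19 mm behind it; z points along the fingers, y is the line along which they close (so a half turn about z gives the same grasp; the last joint's range is limited). The gripper opens to 85 mm and grips with 20 to 120 N. Pads are 22 mm wide; open, the fingers measure 114 mm over their backs; the gripper's body (76 mm by 85 mm) begins 54 mm behind the grasp point. The pads swing forward as they close: fully open they stand 13 mm farther back than shut.
Start: joints at [-1.363, 0.22, 1.526, -0, 1.395, -0.126], TCP at [0.205, -0.59, 0.231] pointing down, gripper open.
Joint ranges: [-2.98, 2.98], [-0.91, 2.08], [0.09, 2.57], [-1.24, 4.39], [0.2, 2.65], [-2.68, 2.68]. Speed limits (rad/s): [2.57, 2.57, 3.01, 3.14, 3.14, 3.14].

INTERFACE

Orientations are given as a unit quaternion [x, y, z, w].
In Python, from rig import * gives the robot as it stands.
- The arm moves only by the tool apply_moves, never from a script. Its argument "targets" is one flat list of numbers, 7 for each row, row after row: the shift along the world's x, y, z in cm, then the turn, a rotation vector about the world's x, y, z in degrees, then the closure, from 0 (fully open) to 1 (shut). In form: [x, y, z, ax, ay, az, gripper, x, y, z, ax, ay, az, gripper, ...]. A call has 1 to 10 rows; each row shifts and turns the commanded pose from where the row before left it; what a row does not reach is not made up. A row lasts 1/12 s, in which the tool goes at most 41.7 mm and 7.16 degrees, less where a joint would pass 70% of its speed; a pose out of reach is approached as far as the arm can. A call with a gripper value outside its range is refused whole. The fingers move at their own pace and stop on an object; the grip force is fixed at half the most. Time passes only in rows, so rows that do not move let the fingers close. It gives the time, the measured TCP pose, the force, the opening and the grip force at its end, in the units of the state.
- get_state(): the state, without advancing time (a new reading comes with each control period).
- read_camera(name): name is "scene" or "top" or "wrist"; returns a dict with "pixels" (384x512x3 uint8, red, green, blue), "depth" (384x512 float32, m along the optical axis (not along the pixel's ray), 0 where there is no reading), "fov_y" (degrees; the focal length in pixels is half the picture's height over the tangent of half this angle, whatever the lens; pixels are square), "cx", "cy" (the principal point, pixels), "T" (4x4, takes a point from camera to world coordinates). Camera axes: x right, y down, z forward; pixel columns grow to the right and rows downward; lengths in m; the calibration is good to about 2 mm. A picture is of the moment at which its call begins.
- close_job(): hands the job in; it is judged then, once.
Trained networks look in a picture, given as the dict that the camera call returned (one of the last four; its "shot" number tells which), for a name from the list of things; names that differ only in an ending like _2 or _b are one class to them, and where a whole thing is asked for, a point or a joint stands for the part that bears it (a point fixed in the world has none). Each returns a list of dicts, best first, with "score" (0 to 1); they miss things now and then, are a little off and sometimes report something else, mostly with a low value. They report only what shows in the picture. A call takes as long as a camera call.
- look_for(picture, query): "uv" ([column, row] in pixels, amid what is visible of it).
- outline_of(picture, query): "pixels" (384x512 bool, what is visible of it) and "uv" ([column, row] in pixels, amid what is visible of it).
The state is a dict: "time": time; "qpos": joint angles; "qd": joint speeds; "joint_torque": joint torques, N m; "tool_pos": TCP position; "ee_rot": TCP orientation; "contact_force": force on the tool from outside, world axes, zero at the start; "torque": the same for the moment, N m; "grip_width": finger opening in m; "finger_force": force on a finger pad.
Only numpy, scipy, OpenCV 4.12 (cv2) and the standard library are available. Lean on these libraries where they do the work, as an engineer would, in place of code of your own. Each camera call takes 0.05 s, during which the arm holds its last target. There are 200 camera calls.

## Working session

There is one attempt and no reset: what is moved stays moved. The work goes in short steps, Python scripts to look and compute and a tool call to move; the robot and the scene stay as the last step left them, time stands still between calls to the robot, and variables do not carry over. Pictures are saved under pics/ and viewed, at most 10 in all, crops included, and the job is handed in when it is done.

Besides the shell and the picture viewer there is one more tool, called after "Call:" by a JSON object that holds its "api" and its "payload", one argument or row to a line. apply_moves: Moves the arm, as the interface text tells. Its arguments: {"type":"object","properties":{"targets":{"type":"array"}},"required":["targets"]}

```bash
mkdir -p pics; cat > h.py <<'E'
from rig import *
import numpy as np, cv2
def ray(p,uv,z=None):
    f=p["pixels"].shape[0]/2/np.tan(np.radians(p["fov_y"])/2)
    d=np.array([(uv[0]-p["cx"])/f,(uv[1]-p["cy"])/f,1.]); T=np.array(p["T"])
    if z is None:
        c,r=int(round(uv[0])),int(round(uv[1])); 
        return T[:3,:3]@(d*p["depth"][r,c])+T[:3,3]
    w=T[:3,:3]@d; return T[:3,3]+w*(z-T[2,3])/w[2]
def save(p,n): cv2.imwrite("pics/"+n+".png",p["pixels"][:,:,::-1])
E
python3 - <<'E'
from h import *
for n in ("scene","top"):
    p=read_camera(n); save(p,n+"0"); print(n,np.round(p["T"],3).tolist())
    for q in ("knob","knob_top","pointer_tip","mark_tip","aspirator","timer","marker"):
        for r in look_for(p,q)[:2]: print(q,r["score"],np.round(r["uv"],1),np.round(ray(p,r["uv"]),4))
a=cv2.imread("pics/scene0.png");b=cv2.imread("pics/top0.png")
E
python3 -c "
from h import *
a=cv2.imread('pics/scene0.png');b=cv2.imread('pics/top0.png')
cv2.imwrite('pics/both.png',cv2.resize(np.vstack([a,b]),(400,600)))"; ls pics
```

```text
scene [[-0.765, 0.434, -0.476, 1.21], [0.644, 0.524, -0.557, 0.755], [0.008, -0.733, -0.681, 1.056], [0.0, 0.0, 0.0, 1.0]]
knob 0.89 [241.  181.1] [ 0.6126 -0.009   0.153 ]
knob 0.18 [239.  182.6] [ 0.6172 -0.0139  0.1457]
knob_top 0.74 [240.7 181.2] [ 0.6135 -0.0095  0.1528]
pointer_tip 0.87 [240.  181.2] [ 0.6133 -0.0134  0.15  ]
mark_tip 0.44 [189.2 109.3] [ 0.48   -0.5172  0.1158]
aspirator 0.72 [250.1 223.7] [0.6811 0.1196 0.1084]
aspirator 0.61 [328.9 304.5] [0.6791 0.4472 0.0689]
timer 0.86 [216.6 200. ] [ 0.7101 -0.0115  0.1275]
marker 0.74 [213.9 201. ] [ 0.7191 -0.0135  0.1272]
marker 0.44 [256.  190.2] [0.5732 0.0202 0.1095]
top [[0.015, -0.982, 0.188, 0.281], [-1.0, -0.018, -0.01, -0.029], [0.013, -0.187, -0.982, 1.54], [0.0, 0.0, 0.0, 1.0]]
knob 0.72 [348.8 199.5] [ 0.5344 -0.3952  0.0935]
knob 0.49 [254.1 180.5] [ 0.5868 -0.0355  0.1595]
knob_top 0.65 [254.7 176.9] [ 0.6001 -0.0375  0.16  ]
pointer_tip 0.52 [249.  176.1] [ 0.602  -0.0167  0.1632]
pointer_tip 0.47 [241.5 171.4] [0.6303 0.0122 0.1174]
aspirator 0.71 [232.  172.1] [0.6289 0.0483 0.1091]
timer 0.67 [250.5 148.6] [ 0.717  -0.02    0.1274]
marker 0.51 [241.8 169.8] [0.636  0.0112 0.1193]
both.png
scene0.png
top0.png
```

View pics/top0.png

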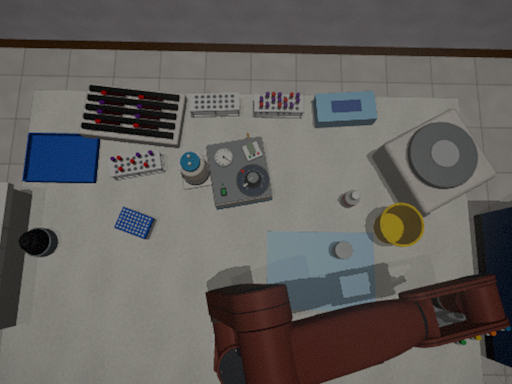

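View pics/scene0.png

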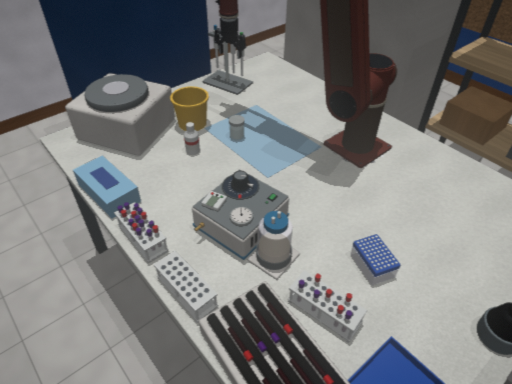

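The aspirator is at about (240,172) in the top view, with the knob near (253,178) and a red tab near (241,171). Next I'll enlarge both views.

```bash
python3 - <<'E'
from h import *
a=cv2.imread("pics/top0.png")[135:215,200:280];b=cv2.imread("pics/scene0.png")[155:235,200:280]
cv2.imwrite("pics/z.png",np.hstack([cv2.resize(x,(400,400),interpolation=cv2.INTER_CUBIC) for x in(a,b)]))
print(get_state())
p=read_camera("wrist"); print(np.round(p["T"],3).tolist(),p["fov_y"],p["cx"],p["cy"])
E
```

```text
{'time': 0.8, 'qpos': array([-1.36308466e+00,  2.20367644e-01,  1.52647139e+00, -1.01867122e-05,
        1.39472169e+00, -1.26110318e-01]), 'qd': array([-6.78992141e-04,  1.27508784e-04,  2.77334424e-05, -2.65944690e-03,
        2.05272114e-04,  6.55258064e-04]), 'joint_torque': array([-1.02889127e-03, -4.96784413e+01, -3.89709234e+01, -2.74194617e-04,
        5.42126654e-04,  8.65287660e-06]), 'tool_pos': array([ 0.20477261, -0.59050376,  0.23133487]), 'ee_rot': array([ 9.86102521e-01,  1.66137946e-01, -4.35915115e-06,  1.61585782e-05]), 'contact_force': array([-0.44756552,  0.36987699, -0.4515439 ]), 'torque': array([ 0.02879786,  0.00088999, -0.00910484]), 'finger_force': 0.0, 'grip_width': 0.0853794621212706}
[[0.326, -0.906, -0.271, 0.275], [-0.945, -0.312, -0.094, -0.566], [0.001, 0.287, -0.958, 0.373], [0.0, 0.0, 0.0, 1.0]] 67.31824465289009 249.34652541308498 192.12742529443636
```

View pics/z.png

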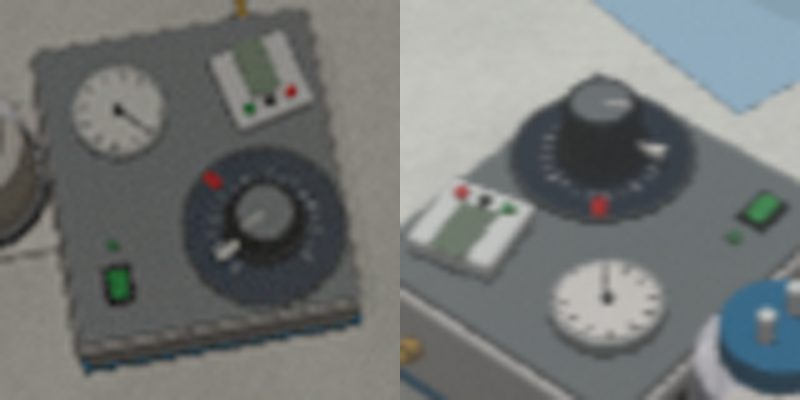

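The zoom shows the pointer toward the lower left (-x,+y). The red marker is at the upper left (+x,+y), about 80° clockwise of it. I'll move above the knob.

Call:
{"api": "apply_moves", "payload": {
  "targets": [2,2.75,0.7,0,0,3.5,0,2,2.75,0.7,0,0,3.5,0,2,2.75,0.7,0,0,3.5,0,2,2.75,0.7,0,0,3.5,0,2,2.75,0.7,0,0,3.5,0,2,2.75,0.7,0,0,3.5,0,2,2.75,0.7,0,0,3.5,0,2,2.75,0.7,0,0,3.5,0,2,2.75,0.7,0,0,3.5,0,2,2.75,0.7,0,0,3.5,0]
}}

```text
time: 1.68
tool_pos: [0.4055, -0.314, 0.3019]
ee_rot: [0.89, 0.456, 0.0, 0.0]
contact_force: [0.1, -0.5, -0.4]
grip_width: 0.0859
finger_force: 0.0
```

Call:
{"api": "apply_moves", "payload": {
  "targets": [2,2.75,0,0,0,3.5,0,2,2.75,0,0,0,3.5,0,2,2.75,0,0,0,3.5,0,2,2.75,0,0,0,3.5,0,2,2.75,0,0,0,3.5,0,2,2.75,0,0,0,3.5,0,2,2.75,0,0,0,3.5,0,2,2.75,0,0,0,3.5,0,1.5,2.75,0,0,0,3.5,0,2,2.75,0,0,0,4.4,0]
}}

```text
time: 2.52
tool_pos: [0.6002, -0.0389, 0.3015]
ee_rot: [0.706, 0.708, -0.0, 0.0]
contact_force: [0.9, -1.6, 0.3]
grip_width: 0.0856
finger_force: 0.0
```

```bash
python3 - <<'E'
from h import *
p=read_camera("wrist"); save(p,"w1"); s=get_state(); print(s["tool_pos"],s["ee_rot"],s["qpos"],s["contact_force"])
for q in ("knob","knob_top","pointer_tip","mark_tip","marker"):
    for r in look_for(p,q)[:2]: print(q,r["score"],np.round(r["uv"],1),np.round(ray(p,r["uv"]),4))
np.save("w1.npy",p,allow_pickle=True)
E
```

```text
[ 0.60274902 -0.03394054  0.30110649] [ 7.02788942e-01  7.11395245e-01  2.04871740e-03 -5.58537319e-04] [-0.18906322  0.13206985  1.49682102  0.00403301  1.51134983 -0.20147136] [-3.37764512  2.67770459 -0.33102651]
knob 0.87 [248.5 167.3] [ 0.6    -0.0246  0.1613]
knob_top 0.55 [247.7 163.7] [ 0.5992 -0.0211  0.1603]
pointer_tip 0.92 [250.9 165.1] [ 0.6024 -0.0226  0.1602]
pointer_tip 0.67 [276.7  93.5] [0.6306 0.0471 0.1106]
mark_tip 0.76 [275.3 135.2] [0.6298 0.0027 0.1161]
marker 0.66 [276.8 131.8] [0.6313 0.0065 0.1165]
```

View pics/w1.png

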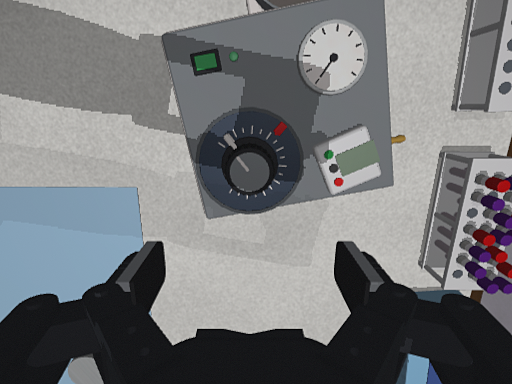

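The wrist view shows the knob top near (249,171), the pointer near (229,142) and the red marker near (280,129). I'll measure these from depth and colour.

```bash
cat >> h.py <<'E'
def cloud(p):
    h,w=p["depth"].shape; f=h/2/np.tan(np.radians(p["fov_y"])/2); v,u=np.mgrid[:h,:w]; T=np.array(p["T"])
    P=np.stack([(u-p["cx"])/f,(v-p["cy"])/f,np.ones((h,w))],-1)*p["depth"][...,None]
    return P@T[:3,:3].T+T[:3,3]
def measure(p,c0=(.6,-.025)):
    W=cloud(p); D=np.hypot(W[...,0]-c0[0],W[...,1]-c0[1]); I=p["pixels"].astype(int)
    t=(D<.04)&(W[...,2]>.154); print("ztop",np.median(W[t][:,2]),"deck",np.median(W[(D>.065)&(D<.085)&(W[...,2]>.1)][:,2]))
    t&=abs(W[...,2]-np.median(W[t][:,2]))<.003
    (x,y),r=cv2.minEnclosingCircle(W[t][:,:2].astype(np.float32)); m=W[t][:,:2]; c=(m.min(0)+m.max(0))/2
    print("top circ",x,y,r,"bbox",c,np.ptp(m,axis=0),"mean",m.mean(0))
    c=np.array([x,y]); D=np.hypot(W[...,0]-x,W[...,1]-y)
    red=(I[...,0]>100)&(I[...,1]<70)&(D<.07)&(D>.035)
    wh=(I.min(-1)>110)&(D<.047)&(D>.031)&(W[...,2]<.14)
    for n,k in (("red",red),("white",wh)):
        k=cv2.morphologyEx(k.astype(np.uint8),cv2.MORPH_CLOSE,np.ones((3,3)))
        nn,L,S,C=cv2.connectedComponentsWithStats(k)
        for i in range(1,nn):
            if S[i,4]<6: continue
            q=W[L==i]; d=q[:,:2].mean(0)-c; R=np.hypot(*(q[:,:2]-c).T)
            print(n,S[i,4],C[i],q.mean(0).round(4),"r",R.min().round(4),R.max().round(4),"ang",np.degrees(np.arctan2(d[1],d[0])).round(1))
E
python3 - <<'E'
from h import *
read_camera("wrist"); p=read_camera("wrist"); s=get_state(); print(s["tool_pos"],s["ee_rot"],np.round(s["qd"],3))
measure(p)
p=read_camera("scene"); measure(p)
E
```

```text
[ 0.59933306 -0.04160493  0.30142517] [ 7.07625153e-01  7.06588017e-01 -8.65940227e-05  9.87299784e-05] [-0.002 -0.002 -0.     0.003  0.002 -0.002]
ztop 0.38515241094141206 deck 0.3616290052114606
top circ 0.6003608107566833 -0.030446739867329597 0.03904318809509277 bbox [ 0.60042    -0.03120897] [0.07740762 0.01722582] mean [ 0.60016476 -0.02744308]
red 98 [280.44897959 126.03061224] [0.6342 0.0102 0.1199] r 0.0449 0.062 ang 50.2
white 9 [252.11111111 127.11111111] [0.6032 0.0087 0.1134] r 0.0349 0.0427 ang 85.8
white 9 [234.33333333 129.66666667] [0.5832 0.0059 0.1132] r 0.0361 0.0434 ang 115.2
white 73 [229.12328767 136.50684932] [ 5.781e-01 -4.000e-04  1.252e-01] r 0.0311 0.0431 ang 126.6
white 9 [268.77777778 133.11111111] [0.622  0.002  0.1131] r 0.0352 0.0432 ang 56.3
white 10 [280.  146.5] [ 0.635  -0.0131  0.1132] r 0.035 0.0426 ang 26.6
white 8 [271.125 185.25 ] [ 0.6258 -0.059   0.1128] r 0.0362 0.0405 ang -48.2
white 7 [231.         188.71428571] [ 0.578  -0.0631  0.113 ] r 0.0372 0.0417 ang -124.4
white 8 [264.75 191.  ] [ 0.6184 -0.0662  0.1123] r 0.0376 0.0426 ang -63.3
white 7 [247.57142857 194.71428571] [ 0.5978 -0.0705  0.1134] r 0.0377 0.0417 ang -93.7
ztop 0.5090720729929978 deck 0.6165767141238719
top circ 0.6024342775344849 -0.02811051346361637 0.03684370592236519 bbox [ 0.60274532 -0.01969949] [0.07195457 0.03907692] mean [ 0.61233807 -0.01149338]
```

```bash
sed -i 's/(W\[...,2\]>.154)/(abs(W[...,2]-.164)<.011)/; s/(W\[...,2\]>.1)/(abs(W[...,2]-.11)<.006)/' h.py
python3 - <<'E'
from h import *
p=read_camera("wrist"); measure(p)
p=read_camera("scene"); measure(p)
E
```

```text
ztop 0.16003175495406652 deck 0.10967570334406462
top circ 0.6009537577629089 -0.030116615816950798 0.0257012490183115 bbox [ 0.6011981  -0.02991988] [0.04973987 0.05044131] mean [ 0.600841 -0.028962]
red 97 [280.34020619 125.97938144] [0.6346 0.0099 0.1165] r 0.0443 0.0592 ang 49.9
white 7 [252. 127.] [0.6032 0.0086 0.1132] r 0.0355 0.0421 ang 86.7
white 9 [234.33333333 129.66666667] [0.5834 0.0058 0.1131] r 0.0359 0.0432 ang 116.1
white 73 [229.01369863 136.38356164] [ 5.781e-01 -5.000e-04  1.252e-01] r 0.0315 0.0436 ang 127.7
white 7 [268.71428571 133.        ] [0.6221 0.0019 0.1128] r 0.0345 0.0426 ang 56.6
white 7 [283. 163.] [ 0.6391 -0.0322  0.114 ] r 0.0347 0.0416 ang -3.1
white 8 [270.875 184.75 ] [ 0.6256 -0.0585  0.113 ] r 0.0356 0.0395 ang -49.0
white 7 [264.71428571 190.71428571] [ 0.6184 -0.066   0.1126] r 0.0374 0.042 ang -64.1
white 7 [247.42857143 194.28571429] [ 0.5977 -0.0702  0.1133] r 0.0384 0.0423 ang -94.6
ztop 0.15923776818784874 deck 0.10954190330044766
top circ 0.5999950170516968 -0.02793019637465477 0.025459548458456993 bbox [ 0.60044314 -0.02766436] [0.04755628 0.05013828] mean [ 0.60176302 -0.02631932]
red 6 [239.5 196. ] [0.6373 0.0132 0.1178] r 0.0509 0.0611 ang 47.8
```

Call:
{"api": "apply_moves", "payload": {
  "targets": [0.17,1.18,-2,0,0,0,0,0,0,-3,0,0,0,0,0,0,-3,0,0,0,0,0,0,-3,0,0,0,0,0,0,-2.5,0,0,0,0,0,0,-1.5,0,0,0,0,0,0,-1,0,0,0,0,0,0,-0.95,0,0,0,0,0,0,0,0,0,0,0,0,0,0,0,0,0,0]
}}

```text
time: 3.9
tool_pos: [0.6017, -0.029, 0.1323]
ee_rot: [0.707, 0.707, 0.0, 0.0]
contact_force: [-0.5, -0.5, -0.3]
grip_width: 0.0854
finger_force: 0.0
```

Call:
{"api": "apply_moves", "payload": {
  "targets": [0,0,0,0,0,0,0.3,0,0,0,0,0,0,0.4,0,0,0,0,0,0,0.6,0,0,0,0,0,0,1,0,0,0,0,0,0,1,0,0,0,0,0,0,1,0,0,0,0,0,0,1,0,0,0,0,0,0,1]
}}

```text
time: 4.57
tool_pos: [0.6005, -0.0288, 0.1335]
ee_rot: [0.707, 0.707, -0.001, -0.001]
contact_force: [-8.8, 0.2, 10.1]
grip_width: 0.0482
finger_force: 61.3
```

Call:
{"api": "apply_moves", "payload": {
  "targets": [-0.1,0,0.1,0,0,0,1,0,0,0,0,0,-3,1,0,0,0,0,0,-5,1,0,0,0,0,0,-5,1,0,0,0,0,0,-5,1,0,0,0,0,0,-5,1,0,0,0,0,0,-5,1,0,0,0,0,0,0,1]
}}

```text
time: 5.23
tool_pos: [0.6006, -0.029, 0.1336]
ee_rot: [0.858, 0.514, 0.0, 0.0]
contact_force: [-2.8, -0.5, 4.1]
grip_width: 0.048
finger_force: 62.8
```

```bash
python3 - <<'E'
from h import *
s=get_state(); print(s["tool_pos"],s["ee_rot"],s["contact_force"],s["torque"])
p=read_camera("wrist"); save(p,"w2"); measure(p,(.601,-.03))
E
```

```text
[ 0.60063717 -0.02898895  0.13364676] [8.57819067e-01 5.13951587e-01 1.11465832e-04 4.49316155e-04] [-2.82034329 -0.47253353  4.07153274] [-0.25428599  0.32307259 -0.08619514]
ztop 0.16018077410778994 deck 0.10965538700216676
top circ 0.6044658422470093 -0.023059451952576637 0.03813731297850609 bbox [ 0.60446587 -0.02902177] [0.06731347 0.05025624] mean [ 0.60207364 -0.02731351]
red 416 [268.97836538 148.46153846] [0.6349 0.0107 0.1188] r 0.0364 0.0665 ang 48.0
white 22 [255.86363636 165.95454545] [0.6236 0.0045 0.1132] r 0.0313 0.0357 ang 55.2
white 13 [237.61538462 168.61538462] [0.6137 0.0081 0.1131] r 0.031 0.034 ang 73.5
white 27 [220.07407407 172.7037037 ] [0.6036 0.0108 0.1132] r 0.0312 0.0365 ang 91.4
white 14 [272.92857143 172.42857143] [ 0.6306 -0.0035  0.1133] r 0.0312 0.034 ang 36.9
white 29 [288.82758621 180.06896552] [ 0.6366 -0.0119  0.1133] r 0.0313 0.0371 ang 19.2
white 216 [202.69907407 189.37962963] [0.5923 0.0086 0.1228] r 0.031 0.0391 ang 111.1
white 23 [299.47826087 193.08695652] [ 0.6387 -0.0221  0.113 ] r 0.0319 0.0367 ang 1.6
white 38 [307.47368421 206.86842105] [ 0.6392 -0.0321  0.1131] r 0.0318 0.0401 ang -14.6
white 21 [188.47619048 210.28571429] [ 5.754e-01 -3.000e-04  1.131e-01] r 0.0348 0.0391 ang 141.9
white 19 [311.26315789 221.84210526] [ 0.6372 -0.0419  0.1131] r 0.0356 0.0402 ang -30.0
white 40 [185.75 225.35] [ 0.5688 -0.0078  0.1133] r 0.0344 0.0432 ang 156.8
white 12 [314.58333333 237.33333333] [ 0.6347 -0.0522  0.1132] r 0.0407 0.0438 ang -44.0
```

View pics/w2.png

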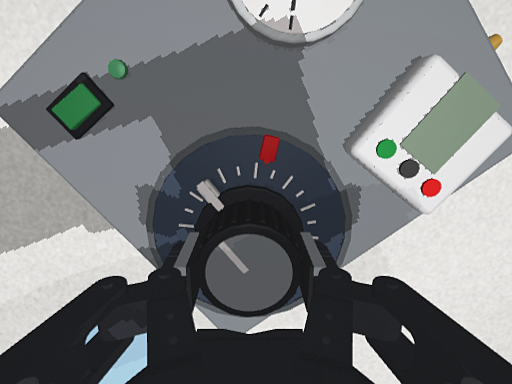

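Held in the fingers, the pointer has turned to (207,192); the marker at (269,149) remains about 50° further. I'll fix the axis from the tick ring and measure accurately.

```bash
cat >> h.py <<'E'
def angs(p,c=(.601,-.03),fit=True):
    W=cloud(p); I=p["pixels"].astype(int); c=np.array(c)
    for it in range(2):
        D=np.hypot(W[...,0]-c[0],W[...,1]-c[1])
        k=((I.min(-1)>100)&(D<.047)&(D>.029)&(abs(W[...,2]-.113)<.003)).astype(np.uint8)
        nn,L,S,C=cv2.connectedComponentsWithStats(k)
        q=np.array([W[L==i][:,:2].mean(0) for i in range(1,nn) if 12<=S[i,4]<=80])
        from scipy.optimize import least_squares
        if fit and len(q)>4:
            s=least_squares(lambda v:np.hypot(*(q-v[:2]).T)-v[2],[*c,.038],loss="soft_l1",f_scale=.0005); c=s.x[:2]
    D=np.hypot(W[...,0]-c[0],W[...,1]-c[1]); out={}
    red=(I[...,0]>100)&(I[...,1]<70)&(D<.062)&(D>.043)&(abs(W[...,2]-.117)<.005)
    wh=(I.min(-1)>100)&(D<.045)&(D>.033)&(W[...,2]>.119)&(W[...,2]<.142)
    for n,k in (("red",red),("ptr",wh)):
        k=k.astype(np.uint8); nn,L,S,C=cv2.connectedComponentsWithStats(k); i=1+S[1:,4].argmax(); q=W[L==i]; d=q[:,:2].mean(0)-c; R=np.hypot(*(q[:,:2]-c).T)
        out[n]=np.degrees(np.arctan2(d[1],d[0])); print(n,S[i,4],q.mean(0).round(4),R.min().round(4),R.max().round(4),"ang",out[n].round(2))
    print("axis",c.round(4),"tick r",s.x[2].round(4) if fit else "", "diff",(out["ptr"]-out["red"]).round(2))
E
python3 - <<'E'
from h import *
p=read_camera("wrist"); angs(p)
angs(p,fit=False)
E
```

```text
red 413 [0.6348 0.0104 0.1165] 0.0441 0.0598 ang 49.64
ptr 268 [0.5948 0.0078 0.1254] 0.033 0.0432 ang 99.02
axis [ 0.6007 -0.0297] tick r 0.0389 diff 49.38
red 413 [0.6348 0.0104 0.1165] 0.0441 0.0598 ang 50.06
ptr 278 [0.5948 0.0076 0.1254] 0.033 0.0435 ang 99.35
axis [ 0.601 -0.03 ] tick r  diff 49.3
```

Call:
{"api": "apply_moves", "payload": {
  "targets": [0,0,0,0,0,-4,1,0,0,0,0,0,-6,1,0,0,0,0,0,-6,1,0,0,0,0,0,-6,1,0,0,0,0,0,-6,1,0,0,0,0,0,-6,1,0,0,0,0,0,-6,1,0,0,0,0,0,-5,1,0,0,0,0,0,-3,1,0,0,0,0,0,-1.4,1]
}}

```text
time: 6.17
tool_pos: [0.6009, -0.0296, 0.1336]
ee_rot: [0.994, 0.11, 0.0, 0.001]
contact_force: [-3.2, -2.6, 4.5]
grip_width: 0.0483
finger_force: 62.9
```

Call:
{"api": "apply_moves", "payload": {
  "targets": [0,0,0,0,0,0,1,0,0,0,0,0,0,1]
}}

```text
time: 6.33
tool_pos: [0.6008, -0.0296, 0.1336]
ee_rot: [0.994, 0.111, 0.0, 0.001]
contact_force: [-3.0, -4.2, 5.0]
grip_width: 0.048
finger_force: 63.1
```

```bash
python3 - <<'E'
from h import *
p=read_camera("wrist"); angs(p,(.6007,-.0297)); angs(p,(.6007,-.0297),fit=False); s=get_state(); print(s["torque"],2*np.degrees(np.arctan2(s["ee_rot"][1],s["ee_rot"][0])))
E
```

```text
red 405 [0.6351 0.0101 0.1165] 0.044 0.0597 ang 48.97
ptr 258 [ 6.251e-01 -5.000e-04  1.256e-01] 0.033 0.043 ang 49.99
axis [ 0.6007 -0.0295] tick r 0.0386 diff 1.02
red 405 [0.6351 0.0101 0.1165] 0.0442 0.0599 ang 49.12
ptr 262 [ 6.250e-01 -5.000e-04  1.256e-01] 0.033 0.0432 ang 50.24
axis [ 0.6007 -0.0297] tick r  diff 1.12
[-0.93276568  0.52346843 -0.10026165] 12.768130869085105
```

Call:
{"api": "apply_moves", "payload": {
  "targets": [0,0,0,0,0,-1,1,0,0,0,0,0,0,1,0,0,0.05,0,0,0,1,0,0,0.05,0,0,0,1,0,0,0.05,0,0,0,1,0,0,0.05,0,0,0,1,0,0,0.05,0,0,0,1,0,0,0.05,0,0,0,1,0,0,0,0,0,0,1]
}}

```text
time: 7.13
tool_pos: [0.6006, -0.0296, 0.1347]
ee_rot: [0.995, 0.102, 0.0, 0.001]
contact_force: [2.5, -6.4, -5.5]
grip_width: 0.0484
finger_force: 62.6
```

Call:
{"api": "apply_moves", "payload": {
  "targets": [0,0,0.05,0,0,0,1,0,0,0.05,0,0,0,1,0,0,0.05,0,0,0,1,0,0,0,0,0,0,1]
}}

```text
time: 7.47
tool_pos: [0.6006, -0.0296, 0.1359]
ee_rot: [0.995, 0.102, 0.0, 0.001]
contact_force: [2.6, -5.9, -5.3]
grip_width: 0.0485
finger_force: 63.0
```

Call:
{"api": "apply_moves", "payload": {
  "targets": [0,0,0.05,0,0,0,1,0,0,0.05,0,0,0,1,0,0,0,0,0,0,1]
}}

```text
time: 7.72
tool_pos: [0.6005, -0.0296, 0.1362]
ee_rot: [0.995, 0.102, -0.0, 0.001]
contact_force: [3.8, -5.0, -8.9]
grip_width: 0.0485
finger_force: 63.6
```

Blocked at about 2 mm, as expected at the marker. I'll ease clockwise under a light pull.

Call:
{"api": "apply_moves", "payload": {
  "targets": [0,0,0,0,0,-2,1,0,0,0,0,0,-2,1,0,0,0,0,0,-1.5,1,0,0,0,0,0,0,1]
}}

```text
time: 8.05
tool_pos: [0.6005, -0.0297, 0.1363]
ee_rot: [0.999, 0.054, -0.0, 0.001]
contact_force: [3.7, -5.9, -9.8]
grip_width: 0.0487
finger_force: 63.4
```

Call:
{"api": "apply_moves", "payload": {
  "targets": [0,0,0,0,0,-1,1,0,0,0,0,0,0,1]
}}

```text
time: 8.22
tool_pos: [0.6005, -0.0297, 0.1366]
ee_rot: [0.999, 0.045, -0.0, 0.001]
contact_force: [2.5, -4.8, -5.7]
grip_width: 0.0479
finger_force: 63.6
```

The force fell and z rose, so it is meshing. I'll pull on.

Call:
{"api": "apply_moves", "payload": {
  "targets": [0,0,0.05,0,0,0,1,0,0,0.05,0,0,0,1,0,0,0.05,0,0,0,1,0,0,0,0,0,0,1]
}}

```text
time: 8.55
tool_pos: [0.6005, -0.0297, 0.1379]
ee_rot: [0.999, 0.045, -0.0, 0.001]
contact_force: [4.5, -6.1, -8.7]
grip_width: 0.0484
finger_force: 63.4
```

Call:
{"api": "apply_moves", "payload": {
  "targets": [0,0,0.05,0,0,0,1,0,0,0.05,0,0,0,1,0,0,0.05,0,0,0,1,0,0,0.05,0,0,0,1,0,0,0,0,0,0,1]
}}

```text
time: 8.97
tool_pos: [0.6005, -0.0297, 0.1394]
ee_rot: [0.999, 0.045, -0.0, 0.001]
contact_force: [4.4, -6.2, -10.6]
grip_width: 0.048
finger_force: 63.7
```

Call:
{"api": "apply_moves", "payload": {
  "targets": [0,0,0.05,0,0,0,1,0,0,0.05,0,0,0,1,0,0,0.05,0,0,0,1,0,0,0.05,0,0,0,1,0,0,0,0,0,0,1]
}}

```text
time: 9.38
tool_pos: [0.6004, -0.0297, 0.1412]
ee_rot: [0.999, 0.045, -0.0, 0.001]
contact_force: [4.8, -6.0, -11.6]
grip_width: 0.0482
finger_force: 64.1
```

```bash
python3 - <<'E'
from h import *
for n in("wrist",):
    p=read_camera(n); W=cloud(p); t=(np.hypot(W[...,0]-.6007,W[...,1]+.0297)<.02)&(abs(W[...,2]-.165)<.012); print(n,t.sum(),np.median(W[t][:,2]))
    t=(np.hypot(W[...,0]-.6007,W[...,1]+.0297)<.09)&(abs(W[...,2]-.11)<.0025);print("deck",np.median(W[t][:,2]))
    try: angs(p,(.6007,-.0297))
    except Exception as e: print(e)
s=get_state(); print(s["contact_force"],s["torque"])
E
```

```text
wrist 5253 0.16772901969980272
deck 0.1098447672066146
red 373 [0.6352 0.01   0.1164] 0.0438 0.0597 ang 48.94
ptr 253 [ 0.6286 -0.0038  0.133 ] 0.033 0.0428 ang 42.64
axis [ 0.6008 -0.0294] tick r 0.0385 diff -6.3
[  5.23504749  -6.96175108 -11.47374734] [-1.40851798 -0.99190086 -0.20649755]
```

The knob has risen 7.6 mm with the hand and sits 6.3° past the marker. 2.4 mm remain to the stop.

Call:
{"api": "apply_moves", "payload": {
  "targets": [0,0,0.05,0,0,-0.5,1,0,0,0.05,0,0,0,1,0,0,0.05,0,0,0,1,0,0,0.05,0,0,0,1,0,0,0,0,0,0,1]
}}

```text
time: 9.85
tool_pos: [0.6005, -0.0297, 0.1436]
ee_rot: [0.999, 0.041, -0.0, 0.001]
contact_force: [4.3, -5.8, -9.4]
grip_width: 0.0479
finger_force: 64.2
```

Call:
{"api": "apply_moves", "payload": {
  "targets": [0,0,0.05,0,0,0,1,0,0,0.05,0,0,0,1,0,0,0,0,0,0,1]
}}

```text
time: 10.1
tool_pos: [0.6004, -0.0297, 0.1439]
ee_rot: [0.999, 0.041, -0.0, 0.001]
contact_force: [6.4, -6.5, -13.7]
grip_width: 0.0481
finger_force: 64.4
```

```bash
cat > k.py <<'E'
from h import *
p=read_camera("wrist"); W=cloud(p); t=(np.hypot(W[...,0]-.6007,W[...,1]+.0297)<.02)&(abs(W[...,2]-.165)<.012); print(t.sum(),np.median(W[t][:,2]))
angs(p,(.6007,-.0297)); s=get_state(); print(s["tool_pos"],s["contact_force"],s["torque"])
E
python3 k.py
```

```text
5240 0.17033332329105982
red 360 [0.6351 0.01   0.1165] 0.0439 0.0599 ang 48.9
ptr 258 [ 0.6287 -0.0041  0.1355] 0.0331 0.0432 ang 42.21
axis [ 0.6007 -0.0295] tick r 0.0387 diff -6.69
[ 0.60039338 -0.02972772  0.14385299] [  6.01493356  -6.43375261 -13.37227272] [-1.51944217 -1.19340916 -0.18791791]
```

At the stop (top at 170.3 mm). I'll give one light confirming tug, then open and leave.

Call:
{"api": "apply_moves", "payload": {
  "targets": [0,0,0.05,0,0,0,1,0,0,0,0,0,0,1]
}}

```text
time: 10.32
tool_pos: [0.6003, -0.0297, 0.1439]
ee_rot: [0.999, 0.041, -0.0, 0.001]
contact_force: [8.1, -6.8, -16.2]
grip_width: 0.0482
finger_force: 64.8
```

Call:
{"api": "apply_moves", "payload": {
  "targets": [0,0,-0.02,0,0,0,1,0,0,0,0,0,0,0.4,0,0,0,0,0,0,0,0,0,0,0,0,0,0,0,0,0,0,0,0,0,0,0,0,0,0,0,0,0,0,0,0,0,0,0,0,0,0,0,0,0]
}}

```text
schema error: expected a multiple of 7 numbers
```

Call:
{"api": "apply_moves", "payload": {
  "targets": [0,0,0,0,0,0,0.4,0,0,0,0,0,0,0,0,0,0,0,0,0,0,0,0,0,0,0,0,0,0,0,0,0,0,0,0,0,0,0,0,0,0,0]
}}

```text
time: 10.82
tool_pos: [0.6007, -0.0284, 0.1478]
ee_rot: [0.999, 0.041, 0.0, -0.0]
contact_force: [-0.4, -0.0, -0.9]
grip_width: 0.0854
finger_force: 0.0
```

Call:
{"api": "apply_moves", "payload": {
  "targets": [0,0,1,0,0,0,0,0,0,2,0,0,0,0,0,0,3,0,0,0,0,0,0,3,0,0,0,0,0,0,3,0,0,0,0,0,0,2,0,0,0,0,0,0,0,0,0,0,0,0,0,0,0,0,0,0,0,0,0,0,0,0,0]
}}

```text
time: 11.57
tool_pos: [0.6001, -0.0286, 0.287]
ee_rot: [0.999, 0.04, -0.0, -0.0]
contact_force: [-0.8, 0.1, -1.5]
grip_width: 0.0853
finger_force: 0.0
```

```bash
sed -i 's/S\[i,4\]<=80/S[i,4]<=80 or 4<=S[i,4]<12/' h.py; python3 k.py; python3 -c "
from h import *
p=read_camera('wrist'); save(p,'w3')"
```

```text
1394 0.1703357521705883
red 101 [0.6348 0.0102 0.1166] 0.0452 0.0594 ang 49.26
ptr 67 [ 0.6284 -0.0044  0.1357] 0.0332 0.043 ang 42.1
axis [ 0.6004 -0.0298] tick r 0.039 diff -7.16
[ 0.59975864 -0.02853812  0.28606481] [0.14187273 0.77774062 0.34093579] [-0.04131564 -0.00315225  0.01522884]
```

View pics/w3.png

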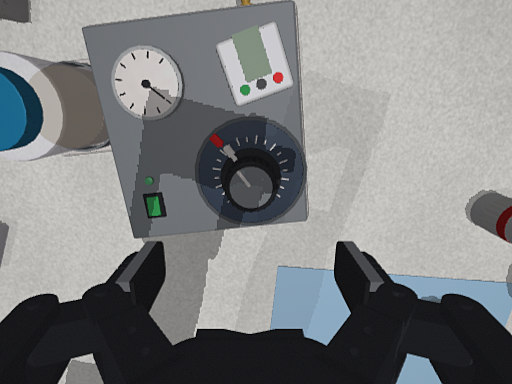

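The picture shows the pointer at (229,152), beside the red marker at (217,141). The knob top is at 170.3 mm (drawn out 10 mm), the marker has not moved, and the gripper is clear.

```bash
python3 -c "
from rig import *
print(close_job())"
```

```text
the job is handed in; nothing more can be done
None
```

The knob is locked at its upper stop (10 mm out) in the notch just clockwise of the red marker, with the pointer about 7° past it; the marker did not move, the knob has been let go, and the job is handed in.

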